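# Sort the small-pet accessories into their sales trays

## Task

Sort the five loose pet accessories on the counter into the three steel trays: each one goes into the tray whose ledge carries a glued-on sample of its own kind (two gnawing logs, two feeding dishes, one little house). Set each down gently, without dropping it, flat on the tray's floor with none on top of another: the dishes mouth up, the house upright, the logs lying down. Do not knock over the small glass jar.

Things in the scene. Friction and masses are not known exactly. Their poses are not given: they have to be found in the camera images.
- log_a_center (a point): A gnawing log: short piece of brown branch, eight-sided, 30 mm across the flats and 58 mm long, lying on a flat, light wood on its cut ends. Loose, about 35 g. Point: its centre, 15 mm above the table; its x axis runs along the log. Both logs are alike.
- log_b_center (a point): A gnawing log: short piece of brown branch, eight-sided, 30 mm across the flats and 58 mm long, lying on a flat, light wood on its cut ends. Loose, about 35 g. Point: its centre, 15 mm above the table; its x axis runs along the log. Both logs are alike.
- dish_a_center (a point): A feeding dish: plain terracotta bowl with straight round sides, 56 mm across and 32 mm high, walls 4.5 mm, mouth up. Loose, about 90 g. Point: its centre, half-way up (16 mm above its underside); z up. Both dishes are alike.
- dish_b_center (a point): A feeding dish: plain terracotta bowl with straight round sides, 56 mm across and 32 mm high, walls 4.5 mm, mouth up. Loose, about 90 g. Point: its centre, half-way up (16 mm above its underside); z up. Both dishes are alike.
- house_center (a point): A mouse house of light wood: solid-looking block 90 mm long (its x) and 60 mm wide (its y), upright side walls 40 mm high, plank gable roof with its ridge along x, 56 mm high in all, a round dark doorway on each end. Loose, about 110 g. Point: its centre, half-way up (28 mm above its underside); z up.
- tray_logs: Fixed shallow dark-steel tray, outside 138 mm along its x by 172 mm along its y, walls 20 mm high and 4 mm thick, floor 4 mm thick (inside 130 x 164 mm). Origin: underside of the middle of the tray, on the table; z up. Along its +x side (away from the robot) runs a 70 mm wide, 12 mm high plywood ledge on which ONE sample is glued for good, its centre 106 mm from the origin along +x: a gnawing log (lying along the tray's y, top 42 mm above the table).
- tray_dishes: Fixed shallow dark-steel tray, outside 138 mm along its x by 172 mm along its y, walls 20 mm high and 4 mm thick, floor 4 mm thick (inside 130 x 164 mm). Origin: underside of the middle of the tray, on the table; z up. Along its +x side (away from the robot) runs a 70 mm wide, 12 mm high plywood ledge on which ONE sample is glued for good, its centre 106 mm from the origin along +x: a feeding dish (mouth up, top 44 mm above the table).
- tray_houses: Fixed shallow dark-steel tray, outside 138 mm along its x by 172 mm along its y, walls 20 mm high and 4 mm thick, floor 4 mm thick (inside 130 x 164 mm). Origin: underside of the middle of the tray, on the table; z up. Along its +x side (away from the robot) runs a 70 mm wide, 12 mm high plywood ledge on which ONE sample is glued for good, its centre 106 mm from the origin along +x: a mouse house (long side along the tray's y, top 68 mm above the table).
- jar_center (a point): A bystander: amber glass jar with a white cap, 42 mm across and 62 mm high, standing loose among the things. Point: its centre, 31 mm above the table.
Not all that is in view belongs to the job. What is shaped like the part that bears log_a_center but pink or red is not meant.

How it is judged:
By the outcome, as a careful person would: the job done as asked, in the order asked, and still so for the second after the job is handed in, with the robot touching nothing.
It also fails if it takes over 128 s, if anything falls off the work surface, if the arm or the gripper's body presses on something with over 40 N, if the wrist force passes 120 N, or if a joint passes its speed limit or range.

## Robot

A 7-joint arm with a two-finger parallel gripper is mounted at the origin on the work surface. World frame = base frame: x ahead of the robot, y to its left, z up, the work surface at z = 0. Lengths are in m, angles in rad, forces in N, time in s.
With the tool pointing down it reaches from about 0.425 to 0.925 m from the base axis. Payload 6.8 kg.
Tool frame: the origin (TCP) lies at the very end of the fingers, on their centre line; the grasp point (between the pads) lies bot.grip_point_offset behind it (bot.grip_point_offset is the distance from the TCP to the grasp point, in m); z points along the fingers, y is the line along which they close (so a half turn about z gives the same grasp; the last joint's range is limited). The gripper opens to 85 mm and grips with 20 to 120 N. Pads are 22 mm wide; open, the fingers measure 114 mm over their backs; the gripper's body (76 mm by 85 mm) begins 54 mm behind the grasp point. The pads swing forward as they close: fully open they stand 13 mm farther back than shut.
Start: joints at [-1.26, 0.477, 0.022, 1.555, -0.011, 1.109, -0.083], TCP at [0.274, 0.617, 0.231] pointing down, gripper open.
Joint ranges: [-2.96, 2.96], [-0.34, 2.1], [-1.41, 1.46], [0.24, 2.44], [-1.37, 4.51], [0.17, 1.92], [-2.96, 2.96]. Speed limits (rad/s): [2.39, 2.39, 3.14, 3.14, 3.14, 3.14, 3.14].

## Interface

Orientations are given as a unit quaternion [w, x, y, z].
In Python, from station import bot, imaging gives the robot as it stands. The module is installed in compiled form; this text tells all that it offers.
- The arm moves only by the tool carry_out, never from a script. Its argument "targets" is one flat list of numbers, 5 for each row, row after row: the closure in counts, from 0 (fully open) to 255 (shut), then the shift along the world's x, y, z in mm, then the turn about the world's z in degrees. A call has 1 to 20 rows; each row shifts and turns the commanded pose from where the row before left it; what a row does not reach is not made up. A row lasts 1/10 s, in which the tool goes at most 50 mm and 8.59 degrees, less where a joint would pass 70% of its speed; a pose out of reach is approached as far as the arm can. A call is refused whole if a number of a shift passes 50 or a number of a turn 8.59, either way. A call with a gripper value outside its range is refused whole. The fingers move at their own pace and stop on an object; "newtons" is the grip in N (left out, the last holds). Time passes only in rows, so rows that do not move let the fingers close. It gives the time, the measured TCP pose, the force, the opening and the grip force at its end, in the units of the state.
- bot.get_obs(): the state, without advancing time (a new reading comes with each control period).
- imaging.read_camera(name): name is "scene" or "side" or "wrist"; returns a dict with "frame" (384x512x3 uint8, red, green, blue), "fov_y" (degrees; the focal length in pixels is half the picture's height over the tangent of half this angle, whatever the lens; pixels are square), "cx", "cy" (the principal point, pixels), "pose" (4x4, takes a point from camera to world coordinates); the wrist camera has in their place "tool_from_camera" (4x4, takes a point from camera to tool coordinates, whose origin is the TCP and whose axes are the flange's). Camera axes: x right, y up, looking along -z (the intrinsics and any distortion apply to the point x, -y, -z); pixel columns grow to the right and rows downward; lengths in m; the calibration is good to about 2 mm. A picture is of the moment at which its call begins: read the wrist's pose just before it. There is no depth.
- bot.hand_in(): hands the job in; it is judged then, once.
The state is a dict: "t": time; "q": joint angles; "joint_vel": joint speeds; "joint_torque": joint torques, N m; "eef_pos": TCP position; "tool_rot": TCP orientation; "contact_force": force on the tool from outside, world axes, zero at the start; "torque": the same for the moment, N m; "gripper_width": opening from 0.0 (shut) to 1.0 (fully open); "grasp_force": force on a finger pad.
Only numpy, scipy, OpenCV 4.12 (cv2) and the standard library are available. Lean on these libraries where they do the work, as an engineer would, in place of code of your own. Each camera call takes 0.05 s, during which the arm holds its last target. There are 200 camera calls.

## Working session

There is one attempt and no reset: what is moved stays moved. The work goes in short steps, Python scripts to look and compute and a tool call to move; the robot and the scene stay as the last step left them, time stands still between calls to the robot, and variables do not carry over. Pictures are saved under pics/ and viewed, at most 14 in all, crops included, and the job is handed in when it is done.

Besides the shell and the picture viewer there is one more tool, called as name(argument=value, ...), one argument or row to a line, values as JSON. carry_out: Moves the arm, as the interface text tells. Its arguments: {"type":"object","properties":{"targets":{"type":"array","items":{"type":"number"}},"newtons":{"type":"number"}},"required":["targets"]}

```bash
mkdir -p pics; cat > h.py <<'E'
import numpy as np, cv2
from station import bot, imaging
def snap(name, out=None):
    o=bot.get_obs(); c=imaging.read_camera(name); c['obs']=o
    if out: cv2.imwrite('pics/'+out, c['frame'][:,:,::-1])
    return c
def pose(c):
    if 'pose' in c: return np.array(c['pose'])
    w,x,y,z=c['obs']['tool_rot']
    from scipy.spatial.transform import Rotation as R
    T=np.eye(4);T[:3,:3]=R.from_quat([x,y,z,w]).as_matrix();T[:3,3]=c['obs']['eef_pos']
    return T@np.array(c['tool_from_camera'])
def px2w(c,u,v,z):
    T=pose(c); f=c['frame'].shape[0]/2/np.tan(np.radians(c['fov_y'])/2)
    d=T[:3,:3]@np.array([(u-c['cx'])/f,-(v-c['cy'])/f,-1]); p=T[:3,3]
    return (p+d*(z-p[2])/d[2])
E
python3 - <<'E'
from h import *
import pickle
cs={}
for n in ['scene','side','wrist']:
    c=snap(n,n+'0.png'); cs[n]=c
    print(n,{k:v for k,v in c.items() if k not in('frame','obs','pose','tool_from_camera')}, np.round(pose(c),3).tolist())
pickle.dump(cs,open('c0.pkl','wb'))
a=[cv2.imread(f'pics/{n}0.png') for n in cs]
print(bot.get_obs(), bot.grip_point_offset)
E
```

```text
scene {'fov_y': 46.802908195924054, 'cx': 258.76334363972967, 'cy': 195.72879348487155} [[-0.099, -0.862, 0.498, 1.198], [0.995, -0.088, 0.045, 0.057], [0.005, 0.5, 0.866, 1.208], [0.0, 0.0, 0.0, 1.0]]
side {'fov_y': 47.91175303809867, 'cx': 246.9435904223674, 'cy': 196.654005713432} [[0.937, 0.176, -0.302, 0.174], [-0.349, 0.478, -0.806, -0.958], [0.003, 0.86, 0.51, 0.644], [0.0, 0.0, 0.0, 1.0]]
wrist {'fov_y': 69.11034047349936, 'cx': 259.0334740784118, 'cy': 193.66831529417772} [[0.407, -0.876, -0.26, 0.208], [0.914, 0.39, 0.117, 0.648], [-0.001, -0.285, 0.959, 0.374], [0.0, 0.0, 0.0, 1.0]]
{'t': 0.15, 'q': array([-1.2601052 ,  0.47762792,  0.02234459,  1.55616751, -0.01146441,
        1.10930233, -0.08304061]), 'joint_vel': array([ 7.65789148e-05, -1.28443881e-03, -1.05042044e-04, -2.35079554e-03,
        8.11149167e-04,  4.60236139e-04, -2.01564930e-04]), 'joint_torque': array([ 2.16080814e-03, -5.96921289e+01,  1.60974909e+00, -2.81491309e+01,
        1.26107663e-02,  6.53688869e-03, -8.43491677e-06]), 'eef_pos': array([0.27432944, 0.61626846, 0.23056117]), 'tool_rot': array([-8.05072119e-05,  2.07821962e-01,  9.78166427e-01, -6.83737300e-04]), 'contact_force': array([-0.18121513,  0.13228778, -0.04827363]), 'torque': array([-0.02511629, -0.04755534,  0.05948421]), 'grasp_force': 0.0, 'gripper_width': 0.9997827590860806} 0.0187
```

View pics/scene0.png

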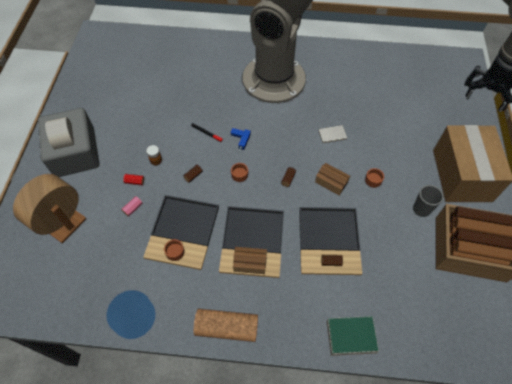

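View pics/side0.png

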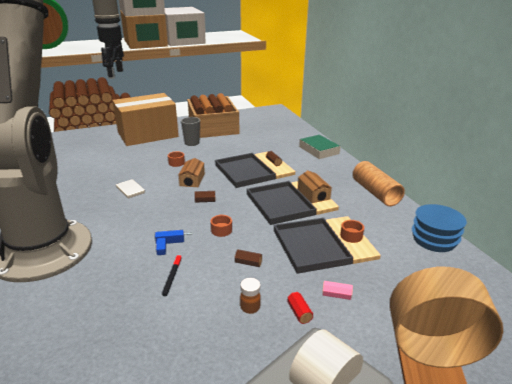

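The scene view shows loose logs at (193,174) and (289,177), dishes at (240,172) and (374,178), the house at (332,179) and the jar at (154,155). From left to right, the trays are for dishes, houses and logs. Red and pink decoys lie at (133,180) and (132,206).

```bash
python3 - <<'E'
from h import *
import pickle
cs=pickle.load(open('c0.pkl','rb'));c=cs['scene']
im=c['frame'][:,:,::-1]
cv2.imwrite('pics/crop0.png',cv2.resize(im[140:280,140:400],None,fx=3,fy=3,interpolation=cv2.INTER_CUBIC))
for n,u,v,z in [('logA',193,174,.022),('logB',289,177,.022),('dishA',240,172,.016),('dishB',374,178,.016),('house',332,179,.035),('jar',154,155,.031)]:
    print(n,px2w(c,u,v,z).round(3))
E
```

```text
logA [ 0.459 -0.221  0.022]
logB [0.439 0.083 0.022]
dishA [ 0.432 -0.074  0.016]
dishB [0.411 0.353 0.016]
house [0.441 0.217 0.035]
jar [ 0.405 -0.356  0.031]
```

View pics/crop0.png

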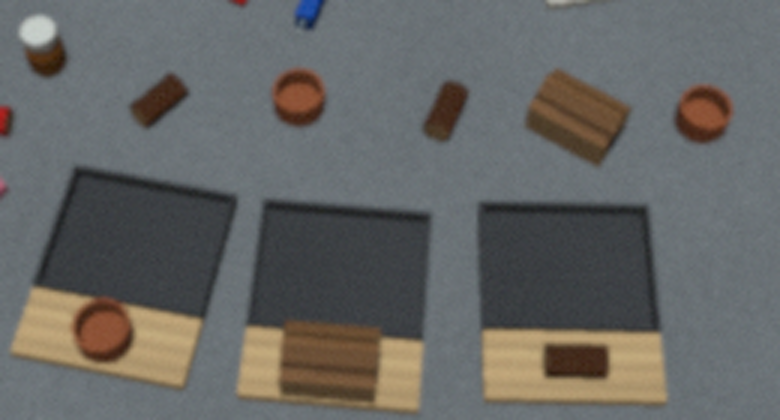

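The enlarged crop gives the tray corners and the object axes. I'll compute the poses from them.

```bash
python3 - <<'E'
from h import *
import pickle
cs=pickle.load(open('c0.pkl','rb'));c=cs['scene']
P=lambda p,z: px2w(c,140+(p[0]-1)/3,140+(p[1]-1)/3,z)[:2]*1000
for n,q in dict(dish=[(75,168),(237,197),(38,288),(205,318)],house=[(264,202),(430,212),(248,325),(422,340)],log=[(479,204),(647,206),(482,330),(659,330)]).items():
    w=[P(p,.02 if i<2 else .016) for i,p in enumerate(q)]
    ydir=(w[1]-w[0])+(w[3]-w[2]); m=sum(w)/4
    print(n,m.round(),'xdir deg',np.degrees(np.arctan2(ydir[1],ydir[0])).round(1)-90,np.linalg.norm(w[1]-w[0]).round(),np.linalg.norm(w[2]-w[0]).round())
for n,a,b,z in [('logA',(140,115),(178,85),.026),('logB',(436,132),(455,90),.026),('houseL',(555,72),(628,106),.045),('houseR',(528,120),(600,162),.04)]:
    d=P(b,z)-P(a,z); ang=np.degrees(np.arctan2(d[1],d[0])); print(n,'axis',ang.round(1),'grip y', ((ang+90)%180).round(1),np.linalg.norm(d).round(),((P(a,z)+P(b,z))/2).round())
c=cs['wrist']; T=np.array(c['tool_from_camera']);print(T.round(3))
E
```

```text
dish [ 621. -214.] xdir deg -5.299999999999997 172.0 136.0
house [630. -10.] xdir deg 1.2000000000000028 169.0 134.0
log [605. 212.] xdir deg 5.400000000000006 171.0 136.0
logA axis 141.1 grip y 51.1 53.0 [ 458. -221.]
logB axis 163.2 grip y 73.2 57.0 [440.  81.]
houseL axis 65.5 grip y 155.5 84.0 [410. 230.]
houseR axis 60.1 grip y 150.1 86.0 [473. 203.]
[[-0.     0.959  0.285  0.073]
 [ 1.     0.    -0.001  0.002]
 [-0.001  0.285 -0.959 -0.144]
 [ 0.     0.     0.     1.   ]]
```

carry_out(
  targets=[0,20,-40,0,0,0,20,-40,0,0,0,20,-40,0,0,0,20,-40,0,0,0,20,-40,0,0,0,17,-40,-10,0,0,10,-23,-20,0],
)

```text
t: 0.85
eef_pos: [0.4039, 0.3505, 0.2023]
tool_rot: [0.001, 0.21, 0.978, 0.001]
contact_force: [0.8, 0.1, -0.5]
gripper_width: 0.999
grasp_force: 0.0
```

```bash
python3 - <<'E'
from h import *
import pickle
c=snap('wrist','w1.png'); pickle.dump(c,open('w1.pkl','wb'))
hsv=cv2.cvtColor(c['frame'],cv2.COLOR_RGB2HSV); m=cv2.inRange(hsv,(0,110,50),(14,255,255))
n,l,s,ct=cv2.connectedComponentsWithStats(m)
for i in range(1,n):
    if s[i][4]>150: 
        x,y,w,h,_=s[i]; print(s[i],ct[i].round(),px2w(c,x+w/2,y+h/2,.02).round(4),px2w(c,*ct[i],.02).round(4))
E
```

```text
[ 240  156   47   46 1521] [263. 177.] [0.4126 0.3554 0.02  ] [0.4099 0.3562 0.02  ]
[ 126  216   81   49 2579] [168. 237.] [0.4355 0.2089 0.02  ] [0.4318 0.2129 0.02  ]
[495 222  17  98 860] [505. 271.] [0.6596 0.5961 0.02  ] [0.66   0.5978 0.02  ]
[ 67 256  33  43 834] [ 84. 277.] [0.4373 0.0807 0.02  ] [0.4368 0.082  0.02  ]
[  0 291  20  42 562] [  8. 310.] [ 0.4413 -0.0441  0.02  ] [ 0.4367 -0.0445  0.02  ]
```

View pics/w1.png

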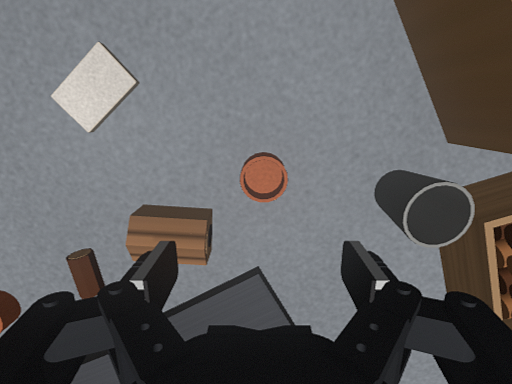

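The wrist view shows dish B at (263,177), and its position agrees with the scene estimate at about (0.411, 0.355). I'll descend and grip it.

carry_out(
  targets=[0,7,5,-40,0,0,0,0,-45,0,0,0,0,-45,0,0,0,0,-40,0,0,0,0,-20,0,0,0,0,-9,0,0,0,0,0,0,255,0,0,0,0,255,0,0,0,0,255,0,0,0,0,255,0,0,0,0,255,0,0,0,0,255,0,0,0,0,255,0,0,0,0],
  newtons=30,
)

```text
t: 2.3
eef_pos: [0.4093, 0.3595, 0.0039]
tool_rot: [0.001, 0.208, 0.978, 0.001]
contact_force: [-0.3, -0.2, 5.8]
gripper_width: 0.639
grasp_force: 33.8
```

carry_out(
  targets=[255,0,0,10,0,255,0,0,30,0,255,0,0,40,0,255,0,0,40,0,255,13,-38,0,-7.1,255,13,-38,0,-7.1,255,13,-38,0,-7.1,255,13,-38,0,-7.1,255,13,-38,0,-7.1,255,13,-38,0,-7.1,255,13,-38,0,-7.1,255,13,-38,0,-7.1,255,13,-38,0,-7.1,255,13,-38,0,-7.1,255,13,-38,0,0,255,13,-38,0,0,255,13,-38,0,0,255,13,-38,0,0,255,12,-39,0,0,255,12,-39,0,0],
)

```text
t: 4.3
eef_pos: [0.615, -0.2525, 0.1234]
tool_rot: [0.0, 0.737, 0.676, 0.001]
contact_force: [0.2, 0.5, -0.5]
gripper_width: 0.636
grasp_force: 34.5
```

carry_out(
  targets=[255,0,0,0,0,255,0,0,0,0],
)

```text
t: 4.5
eef_pos: [0.6142, -0.2525, 0.123]
tool_rot: [0.0, 0.738, 0.675, 0.0]
contact_force: [-0.4, 0.8, -1.2]
gripper_width: 0.64
grasp_force: 34.5
```

```bash
python3 - <<'E'
from h import *
import pickle
c=snap('wrist','w2.png'); pickle.dump(c,open('w2.pkl','wb'))
o=c['obs'];print(o['eef_pos'],o['tool_rot'],o['contact_force'],o['gripper_width'],o['q'])
E
```

```text
[ 0.61419765 -0.25252861  0.12299891] [1.96336637e-04 7.38030276e-01 6.74767536e-01 2.15081407e-04] [-0.41741954  0.79840753 -1.20256444] 0.6402230778239605 [-0.02751146  0.60928359  0.46582146  1.69979286 -0.33161521  0.91102564
  0.48187723]
```

View pics/w2.png

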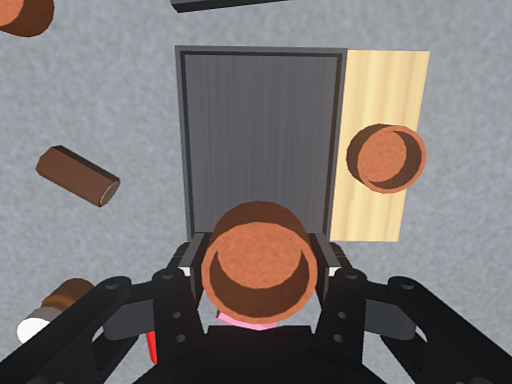

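Dish B is held level. I'll check the tray pose from this close view, using the outer rim corners at (176,46) and (345,48) and the left wall down to (187,238).

```bash
python3 - <<'E'
from h import *
import pickle
c=pickle.load(open('w2.pkl','rb'))
for u,v in [(176,46),(345,48),(187,238),(331,238)]: print((px2w(c,u,v,.02)*1000).round(1))
print('jar',px2w(c,35,328,.06).round(3), 'logA',px2w(c,72,172,.026).round(3),'logends',px2w(c,46,157,.02),px2w(c,110,192,.02))
print('sample',px2w(c,387,158,.044).round(3))
E
```

```text
[ 559.6 -122.8   20. ]
[ 693.9 -136.3   20. ]
[ 541.1 -289.5   20. ]
[ 680. -302.   20.]
jar [ 0.403 -0.347  0.06 ] logA [ 0.453 -0.215  0.026] logends [ 0.42923926 -0.20032174  0.02      ] [ 0.47801607 -0.23720145  0.02      ]
sample [ 0.72  -0.223  0.044]
```

carry_out(
  targets=[255,2,-2,-40,0,255,0,0,-40,0,255,0,0,-20,0,255,0,0,-6,0,255,0,0,-3,0,255,0,0,-3,0,255,0,0,-2,0,255,0,0,-1,0,255,0,0,0,0],
)

```text
t: 5.45
eef_pos: [0.617, -0.2534, 0.008]
tool_rot: [0.001, 0.737, 0.676, 0.0]
contact_force: [0.2, 1.2, 0.9]
gripper_width: 0.637
grasp_force: 34.6
```

carry_out(
  targets=[50,0,0,0,0,50,0,0,0,0,50,0,0,0,0,50,0,0,10,0,50,0,0,30,0,0,0,0,40,0,0,0,0,40,0,0,-27,6,0,8.1,0,-27,6,0,8.1,0,-27,6,0,8.1,0,-27,6,0,8.1,0,-27,6,0,8.1,0,-27,5,0,8.1,0,0,0,0,8.1,0,0,0,0,0,0,0,0,0,0],
)

```text
t: 7.05
eef_pos: [0.4552, -0.2187, 0.128]
tool_rot: [0.001, 0.33, 0.944, 0.0]
contact_force: [-0.3, -0.3, 0.2]
gripper_width: 0.996
grasp_force: 0.0
```

```bash
python3 - <<'E'
from h import *
import pickle
c=snap('wrist','w3.png'); pickle.dump(c,open('w3.pkl','wb'))
o=c['obs'];print(o['eef_pos'],o['tool_rot'],o['contact_force'],o['gripper_width'],o['q'])
E
```

```text
[ 0.45517552 -0.21867798  0.12799363] [7.63906535e-04 3.29908335e-01 9.44012658e-01 9.23579039e-05] [-0.31821116 -0.32611527  0.16771528] 0.9958821362843869 [ 0.11485537  0.33766937  0.25256826  2.06797607 -0.12231377  0.74810694
  1.3418291 ]
```

View pics/w3.png

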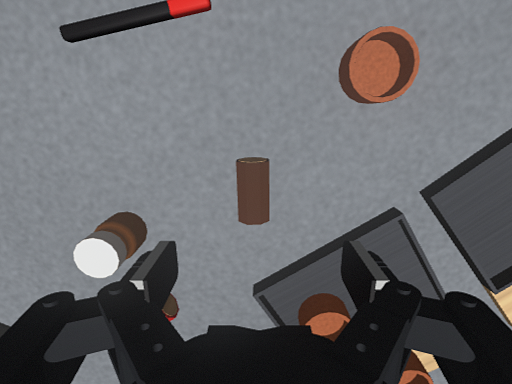

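The log sits between the fingers and aligned with them, with its top face spanning columns 237–269 and rows 157–224. The jar, at (110,240), is well clear.

```bash
python3 - <<'E'
from h import *
import pickle
c=pickle.load(open('w3.pkl','rb'))
for u,v in [(253,158),(253,223),(253,190)]: print((px2w(c,u,v,.028)*1000).round(1))
print('jar',px2w(c,96,258,.062).round(3),'dishA',px2w(c,382,63,.032).round(3))
E
```

```text
[ 426.8 -200.2   28. ]
[ 474.7 -238.8   28. ]
[ 449.6 -218.6   28. ]
jar [ 0.406 -0.353  0.062] dishA [ 0.431 -0.073  0.032]
```

carry_out(
  targets=[0,-4,-1,-40,0,0,0,0,-45,0,0,0,0,-27,0,0,0,0,-10,0,0,0,0,-2,0,0,0,0,0,0,255,0,0,0,0,255,0,0,0,0,255,0,0,0,0,255,0,0,0,0,255,0,0,0,0,255,0,0,0,0,255,0,0,0,0,255,0,0,0,0],
  newtons=25,
)

```text
t: 8.5
eef_pos: [0.4509, -0.2194, 0.004]
tool_rot: [0.0, 0.328, 0.945, 0.0]
contact_force: [-0.5, 1.3, 5.9]
gripper_width: 0.348
grasp_force: 25.9
```

carry_out(
  targets=[255,0,0,10,0,255,0,0,30,0,255,0,0,40,0,255,0,0,36,0,255,16,39,0,-7.7,255,16,39,0,-7.7,255,16,39,0,-7.7,255,16,39,0,-7.7,255,16,39,0,-7.7,255,16,39,0,-7.7,255,16,39,0,0,255,16,39,0,0,255,15,39,0,0,255,15,40,0,0,255,0,0,0,0,255,0,0,0,0],
)

```text
t: 10.1
eef_pos: [0.6082, 0.1728, 0.1194]
tool_rot: [-0.0, 0.671, 0.741, -0.0]
contact_force: [0.4, 0.6, 0.4]
gripper_width: 0.344
grasp_force: 25.2
```

```bash
python3 - <<'E'
from h import *
import pickle
c=snap('wrist','w4.png'); pickle.dump(c,open('w4.pkl','wb'))
o=c['obs'];print(o['eef_pos'],o['tool_rot'],o['contact_force'],o['gripper_width'],o['q'])
E
```

```text
[0.60816519 0.17284992 0.11941225] [-8.43493423e-05  6.71430903e-01  7.41067142e-01 -1.62336583e-04] [0.36487296 0.58582179 0.35657825] 0.34404248702916446 [-0.63899007  0.54927621  0.36207884  1.77767651 -0.24657646  0.85961342
 -0.06508744]
```

View pics/w4.png

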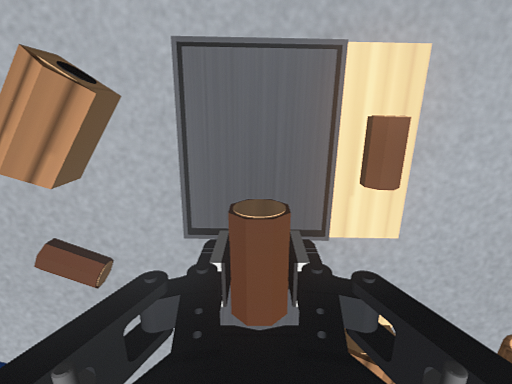

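The log is held in line with the tray. The tray's outer corners are at (173,37), (347,40), (186,238) and (329,240).

```bash
python3 - <<'E'
from h import *
import pickle
c=pickle.load(open('w4.pkl','rb'))
w=[px2w(c,u,v,.02)*1000 for u,v in [(173,37),(346,40),(186,238),(329,240)]]
for p in w: print(p.round(1))
a=np.arctan2(*(w[1]-w[0])[1::-1]); m=(w[0]+w[1])/2
print(np.degrees(a), m-86*np.array([-np.sin(a),np.cos(a),0]), 'logB',px2w(c,45,253,.02),px2w(c,105,272,.02),'house ends',px2w(c,70,65,.03), px2w(c,385,152,.042))
E
```

```text
[529.2 295.5  20. ]
[663.9 306.7  20. ]
[543.5 124.5  20. ]
[679.7 135.9  20. ]
4.7534959949965705 [603.66963159 215.41834027  20.        ] logB [0.40760816 0.09509635 0.02      ] [0.46435662 0.07960152 0.02      ] house ends [0.45375488 0.26648071 0.03      ] [0.70381394 0.22587374 0.042     ]
```

carry_out(
  targets=[255,0,1,-40,0,255,0,0,-40,0,255,0,0,-20,0,255,0,0,-5,0,255,0,0,-3,0,255,0,0,-2,0,255,0,0,-1,0,255,0,0,0,0],
)

```text
t: 10.95
eef_pos: [0.6091, 0.1728, 0.0093]
tool_rot: [0.0, 0.672, 0.74, 0.001]
contact_force: [0.3, 0.4, -0.9]
gripper_width: 0.347
grasp_force: 25.1
```

carry_out(
  targets=[255,0,0,-1,0,255,0,0,-0.5,0,255,0,0,0,0,120,0,0,0,0,120,0,0,0,0,120,0,0,0,0,120,0,0,10,0,120,0,0,30,0,0,0,0,40,0,0,0,0,40,0,0,-19,-10,0,7.6,0,-19,-10,0,7.6,0,-19,-10,0,7.6,0,-19,-10,0,7.6,0,-19,-10,0,7.6,0,-19,-10,0,7.6,0,-19,-10,0,7.6,0,-19,-9,0,7.6,0,-20,-9,0,7.6,0,0,0,0,0],
)

```text
t: 12.95
eef_pos: [0.4339, 0.083, 0.127]
tool_rot: [-0.001, 0.139, 0.99, -0.0]
contact_force: [0.2, -0.5, 0.6]
gripper_width: 1.004
grasp_force: 0.0
```

```bash
python3 - <<'E'
from h import *
import pickle
c=snap('wrist','w5.png'); pickle.dump(c,open('w5.pkl','wb'))
o=c['obs'];print(o['eef_pos'],o['tool_rot'],o['contact_force'],o['gripper_width'],o['q'])
hsv=cv2.cvtColor(c['frame'],cv2.COLOR_RGB2HSV); m=cv2.inRange(hsv,(0,60,30),(18,255,255)); m[270:]=0
n,l,s,ct=cv2.connectedComponentsWithStats(m)
for i in range(1,n):
    if s[i][4]>150:
        r=cv2.minAreaRect(np.argwhere(l==i)[:,::-1].astype(np.float32)); b=cv2.boxPoints(r)
        print(s[i],np.round(r[0]),(px2w(c,*r[0],.024)*1000).round(1), b.round().tolist())
E
```

```text
[0.43385394 0.08296316 0.12703417] [-9.35606868e-04  1.39330810e-01  9.90245333e-01 -4.79861141e-04] [ 0.19508998 -0.45549932  0.59603335] 1.0036236068620583 [-0.42333054  0.24228146  0.1060831   2.19572475 -0.0390571   0.70737644
  1.00064726]
[ 343  101  143   95 9377] [417. 149.] [433.4 230.   24. ] [[341.0, 171.0], [358.0, 96.0], [493.0, 126.0], [476.0, 201.0]]
[ 243  158   32   67 2035] [258. 191.] [432.3  85.1  24. ] [[243.0, 158.0], [274.0, 158.0], [274.0, 224.0], [243.0, 224.0]]
[  67  202   73   64 3431] [103. 232.] [430.4 -70.2  24. ] [[57.0, 235.0], [106.0, 186.0], [149.0, 229.0], [100.0, 278.0]]
```

View pics/w5.png

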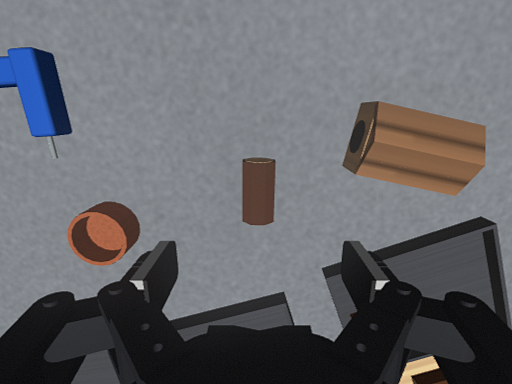

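Log B is aligned between the fingers at (258,191), so I'll grip it.

carry_out(
  targets=[0,0,2,-40,0,0,0,0,-45,0,0,0,0,-26,0,0,0,0,-10,0,0,0,0,-2,0,0,0,0,0,0,255,0,0,0,0,255,0,0,0,0,255,0,0,0,0,255,0,0,0,0,255,0,0,0,0,255,0,0,0,0,255,0,0,0,0,255,0,0,0,0],
  newtons=25,
)

```text
t: 14.4
eef_pos: [0.4368, 0.0868, 0.0044]
tool_rot: [0.0, 0.14, 0.99, 0.0]
contact_force: [-0.5, -0.3, 6.1]
gripper_width: 0.346
grasp_force: 25.5
```

carry_out(
  targets=[255,0,0,10,0,255,0,0,30,0,255,0,0,40,0,255,0,0,36,0,255,18,18,0,-7.7,255,18,18,0,-7.7,255,18,18,0,-7.7,255,18,18,0,-7.7,255,18,19,0,-7.7,255,18,19,0,-7.7,255,18,19,0,-7.7,255,19,19,0,-7.6,255,19,19,0,-7.4,255,0,0,0,0,255,0,0,0,0],
)

```text
t: 15.9
eef_pos: [0.6001, 0.2538, 0.1199]
tool_rot: [-0.0, 0.675, 0.738, -0.0]
contact_force: [0.1, -0.2, -0.3]
gripper_width: 0.346
grasp_force: 24.9
```

carry_out(
  targets=[255,0,0,-40,0,255,0,0,-40,0,255,0,0,-20,0,255,0,0,-5,0,255,0,0,-3,0,255,0,0,-2,0,255,0,0,-1,0,255,0,0,-0.5,0,255,0,0,0,0,255,0,0,0,0],
)

```text
t: 16.9
eef_pos: [0.6007, 0.2539, 0.0087]
tool_rot: [0.0, 0.676, 0.737, 0.0]
contact_force: [0.2, 0.4, 0.5]
gripper_width: 0.347
grasp_force: 24.9
```

carry_out(
  targets=[255,0,0,-0.5,0,120,0,0,0,0,120,0,0,0,0,120,0,0,0,0,120,0,0,10,0,120,0,0,40,0,0,0,0,50,0,0,0,0,50,0,0,-32,-7,0,-6.4,0,-32,-7,0,-6.4,0,-32,-7,0,-6.4,0,-32,-8,0,-6.4,0,-32,-8,0,-6.4,0,0,0,0,0,0,0,0,0,0],
)

```text
t: 18.4
eef_pos: [0.4404, 0.217, 0.1586]
tool_rot: [-0.0, 0.852, 0.523, 0.001]
contact_force: [0.3, -0.7, -0.3]
gripper_width: 1.001
grasp_force: 0.0
```

```bash
python3 - <<'E'
from h import *
import pickle
c=snap('wrist','w6.png'); pickle.dump(c,open('w6.pkl','wb'))
o=c['obs'];print(o['eef_pos'],o['tool_rot'],o['contact_force'],o['gripper_width'],o['q'])
E
```

```text
[0.44042084 0.21704747 0.15859561] [-3.96663646e-04  8.52193675e-01  5.23225873e-01  6.84616653e-04] [ 0.3263084  -0.67558589 -0.28458957] 1.001150603524921 [-1.04367559  0.29261686  0.54784322  2.088306   -0.20986491  0.81129434
 -0.83906067]
```

View pics/w6.png

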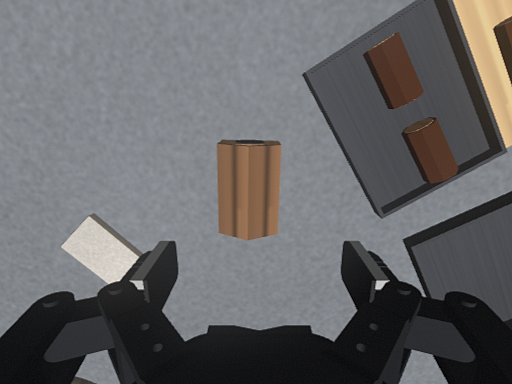

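The house is aligned, with its ridge at column 249 from row 140 to row 240. Both logs lie in their tray.

```bash
python3 - <<'E'
from h import *
import pickle
c=pickle.load(open('w6.pkl','rb'))
for u,v,z in [(249,140,.056),(249,240,.056),(249,188,.056),(217,145,.04),(281,145,.04),(218,235,.04),(280,235,.04)]: print((px2w(c,u,v,z)*1000).round(1))
E
```

```text
[454.9 266.3  56. ]
[410.7 181.5  56. ]
[434.8 227.8  56. ]
[424.9 274.6  40. ]
[478.2 247.6  40. ]
[380.9 194.2  40. ]
[437.6 165.4  40. ]
```

carry_out(
  targets=[0,-4,3,-30,0,0,-4,2,-30,0,0,0,0,-40,0,0,0,0,-30,0,0,0,0,-18,0,0,0,0,-6,0,0,0,0,0,0,255,0,0,0,0,255,0,0,0,0,255,0,0,0,0,255,0,0,0,0,255,0,0,0,0,255,0,0,0,0],
  newtons=35,
)

```text
t: 19.75
eef_pos: [0.4335, 0.2223, 0.005]
tool_rot: [-0.0, 0.853, 0.522, 0.001]
contact_force: [0.7, -0.8, 6.8]
gripper_width: 0.7
grasp_force: 38.4
```

carry_out(
  targets=[255,0,0,10,0,255,0,0,30,0,255,0,0,40,0,255,0,0,40,0,255,25,-29,0,7,255,25,-29,0,7,255,25,-29,0,7,255,25,-29,0,7,255,25,-29,0,0,255,24,-29,0,0,255,24,-29,0,0,255,24,-29,0,0,255,0,0,0,0,255,0,0,0,0],
)

```text
t: 21.15
eef_pos: [0.6293, -0.0113, 0.1242]
tool_rot: [0.0, 0.702, 0.713, -0.0]
contact_force: [-0.5, 0.8, -1.7]
gripper_width: 0.696
grasp_force: 38.2
```

```bash
python3 - <<'E'
from h import *
import pickle
c=snap('wrist','w7.png'); pickle.dump(c,open('w7.pkl','wb'))
o=c['obs'];print(o['eef_pos'],o['tool_rot'],o['contact_force'],o['gripper_width'],o['q'])
E
```

```text
[ 0.62927716 -0.01130115  0.12415403] [ 4.09030204e-05  7.01583548e-01  7.12587163e-01 -2.43217451e-04] [-0.46435228  0.8181376  -1.65177894] 0.6962698743252683 [-0.39200017  0.54878029  0.42741509  1.78516172 -0.28640827  0.86953351
  0.18204794]
```

View pics/w7.png

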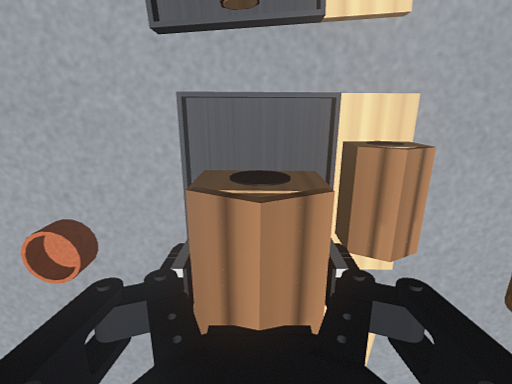

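The house is held level. The tray's far rim corners are at (177,92) and (340,93).

```bash
python3 - <<'E'
from h import *
import pickle
c=pickle.load(open('w7.pkl','rb'))
w=[px2w(c,u,v,.02)*1000 for u,v in [(177,92),(340,93),(186,245)]]
for p in w: print(p.round(1))
a=np.arctan2(*(w[1]-w[0])[1::-1]); m=(w[0]+w[1])/2
print(np.degrees(a), m-86*np.array([-np.sin(a),np.cos(a),0]))
print('dishA',px2w(c,51,258,.032)*1000)
E
```

```text
[559.6  77.4  20. ]
[696.1  78.7  20. ]
[558.8 -63.9  20. ]
0.5569272412694452 [628.72359935  -7.92919814  20.        ]
dishA [433.53455165 -73.3231663   32.        ]
```

carry_out(
  targets=[255,0,3,-40,0,255,0,0,-40,0,255,0,0,-20,0,255,0,0,-8,0,255,0,0,-3,0,255,0,0,-2,0,255,0,0,-1,0,255,0,0,-1,0,255,0,0,0,0,255,0,0,0,0],
)

```text
t: 22.2
eef_pos: [0.6297, -0.0073, 0.0092]
tool_rot: [0.0, 0.701, 0.713, 0.0]
contact_force: [-0.3, -0.1, -0.8]
gripper_width: 0.699
grasp_force: 38.3
```

carry_out(
  targets=[255,0,0,-0.7,0,255,0,0,0,0,45,0,0,0,0,45,0,0,0,0,45,0,0,0,0,45,0,0,10,0,45,0,0,30,0,0,0,0,50,0,0,0,0,40,0,0,-33,-11,0,-6,0,-33,-11,0,0,0,-33,-11,0,0,0,-33,-11,0,0,0,-32,-11,0,0,0,-32,-11,0,0,0,0,0,0,0,0,0,0,0,0],
)

```text
t: 23.9
eef_pos: [0.4337, -0.0734, 0.1388]
tool_rot: [0.0, 0.738, 0.675, 0.001]
contact_force: [0.3, 1.2, -0.4]
gripper_width: 1.001
grasp_force: 0.0
```

```bash
python3 - <<'E'
from h import *
import pickle
c=snap('wrist','w8.png'); pickle.dump(c,open('w8.pkl','wb'))
o=c['obs'];print(o['eef_pos'],o['tool_rot'],o['contact_force'],o['gripper_width'])
hsv=cv2.cvtColor(c['frame'],cv2.COLOR_RGB2HSV); m=cv2.inRange(hsv,(0,110,50),(14,255,255)); m[275:]=0
n,l,s,ct=cv2.connectedComponentsWithStats(m)
for i in range(1,n):
    if s[i][4]>300: print(s[i],ct[i].round(),(px2w(c,*ct[i],.02)*1000).round(1))
E
```

```text
[ 0.43367372 -0.07340954  0.13884843] [2.23799236e-04 7.37565726e-01 6.75274735e-01 8.84206789e-04] [ 0.31649879  1.15964432 -0.42776039] 1.0009704516539577
[ 448   36   64  124 6690] [483. 102.] [641.8  -8.9  20. ]
[ 229  161   59   61 2296] [258. 190.] [433.2 -73.   20. ]
```

View pics/w8.png

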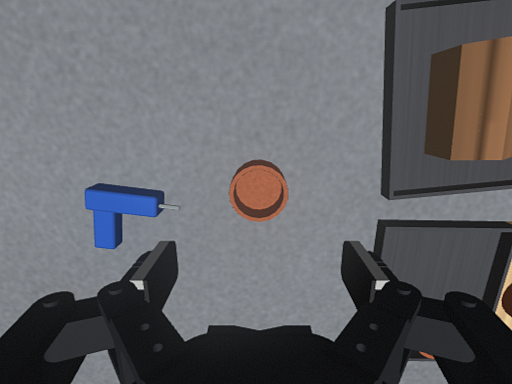

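Dish A at (258,190) is centred under the gripper. The blue tool's tip at (180,208) is outside the fingers' span.

carry_out(
  targets=[0,0,0,-45,0,0,0,0,-45,0,0,0,0,-30,0,0,0,0,-12,0,0,0,0,-3,0,0,0,0,0,0,255,0,0,0,0,255,0,0,0,0,255,0,0,0,0,255,0,0,0,0,255,0,0,0,0,255,0,0,0,0],
  newtons=30,
)

```text
t: 25.15
eef_pos: [0.4345, -0.0732, 0.0045]
tool_rot: [0.001, 0.737, 0.676, 0.001]
contact_force: [-1.9, 0.6, 10.4]
gripper_width: 0.655
grasp_force: 29.8
```

carry_out(
  targets=[255,0,0,10,0,255,0,0,30,0,255,0,0,40,0,255,0,0,30,0,255,38,-20,0,0,255,38,-20,0,0,255,38,-20,0,0,255,38,-21,0,0,255,37,-21,0,0,255,0,0,0,0,255,0,0,0,0],
)

```text
t: 26.25
eef_pos: [0.6224, -0.1759, 0.1135]
tool_rot: [0.0, 0.738, 0.675, -0.0]
contact_force: [-0.1, -0.4, -0.6]
gripper_width: 0.651
grasp_force: 32.6
```

```bash
python3 - <<'E'
from h import *
c=snap('side'); cv2.imwrite('pics/s9.png',cv2.resize(c['frame'][130:290,140:400,::-1],None,fx=3,fy=3))
E
```

```text
(no output)
```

View pics/s9.png

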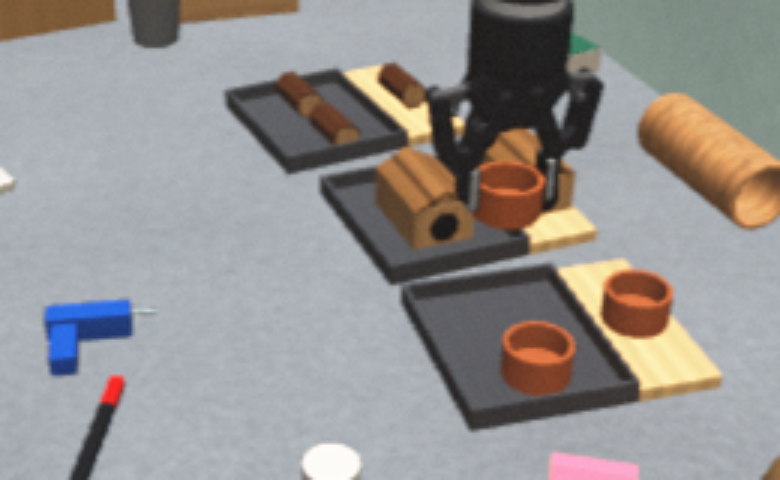

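The logs, the house and the first dish all lie flat in their trays. I'll set down the second dish.

carry_out(
  targets=[255,1,0,-40,0,255,0,0,-40,0,255,0,0,-15,0,255,0,0,-5,0,255,0,0,-2,0,255,0,0,-2,0,255,0,0,-1,0,255,0,0,0,0,255,0,0,0,0],
)

```text
t: 27.2
eef_pos: [0.6239, -0.1754, 0.0088]
tool_rot: [0.0, 0.737, 0.676, 0.0]
contact_force: [0.7, -0.5, -1.9]
gripper_width: 0.647
grasp_force: 32.6
```

carry_out(
  targets=[255,0,0,-0.5,0,255,0,0,-0.4,0,255,0,0,0,0,50,0,0,0,0,50,0,0,0,0,50,0,0,0,0,50,0,0,10,0,50,0,0,30,0,0,0,0,50,0,0,-10,10,50,0,0,-40,20,30,0,0,-40,20,30,0,0,-40,20,0,0,0,0,0,0,0,0,0,0,0,0],
)

```text
t: 28.7
eef_pos: [0.4993, -0.108, 0.2018]
tool_rot: [0.0, 0.737, 0.676, 0.001]
contact_force: [0.3, -0.8, 0.5]
gripper_width: 1.001
grasp_force: 0.0
```

```bash
python3 - <<'E'
from h import *
c=snap('side'); cv2.imwrite('pics/s10.png',cv2.resize(c['frame'][130:320,140:400,::-1],None,fx=3,fy=3))
E
```

```text
(no output)
```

View pics/s10.png

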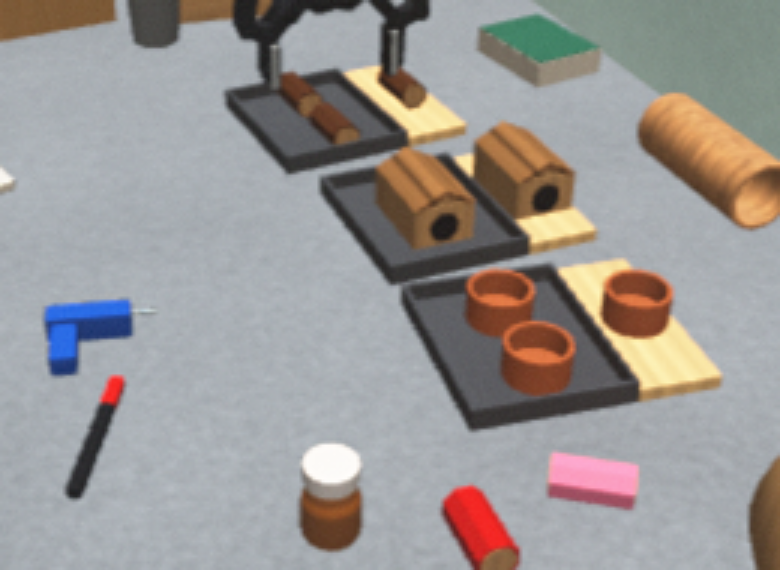

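All five accessories are in the right trays, the jar is standing, and the gripper is clear.

```bash
python3 -c "
from station import bot
print(bot.hand_in())"
```

```text
the job is handed in; nothing more can be done
None
```

I sorted all five accessories into their matching trays, each set down flat with the jar still standing, and handed the job in at about 29 s on the robot's clock; the hand-in returned no verdict.

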